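# Find the loose bolt and hold its cap open

### The job

Slide the steel shutter on the bolt bar fully open to the left by its red grip, then tap the brass bolts from above, pressing each a little, until you find the loose one, the one that gives. Lift that bolt's cap, on the robot's side of it, by its blue tab to about 45 degrees or more and keep holding it open, so that a colleague can get at the lock screw under it: finish while still holding it. Leave the caps of the tight bolts shut and the bottles and filter cube where they are.

Things in the scene. Friction and masses are not known exactly. Their poses are not given: they have to be found in the camera images.
- bolt_bar: Aluminium bar fixed on the desk, 126 (x) x 300 (y) x 24 mm; origin at desk level, x away from the robot (yaw within 0.25 rad), y left along the row, z up. Three like stations at y = +80, 0, -80 mm: hinge pin along y at x = -50, z = 34; black cap 36 wide, x = -46 to -2, top z = 40, with blue tab; brass bolt at x = +30. Shutter behind them. Which bolt is loose varies.
- bolt_left (a point): Centre of the top face of the leftmost (+y) brass bolt head, 20 mm across, z = 36 mm when not pressed (point fixed to the bar). A tight bolt does not move at all. The loose one sinks up to 6 mm when pressed from above (about 1.2 N to start, 4.2 N at its stop) and springs back.
- tab_left (a point): Centre of the top of the blue tab on the leftmost (+y) cap while shut, z = 68 mm (point fixed to the bar, does not follow the cap). Tab: 28 mm tall above the cap top, 10 thick along bar y, 16 along bar x. Belongs to the bolt 44 mm behind it. The hinge pin is 36 mm nearer the robot and 34 mm lower than this point.
- bolt_middle (a point): Centre of the top face of the middle brass bolt head, 20 mm across, z = 36 mm when not pressed (point fixed to the bar). A tight bolt does not move at all. The loose one sinks up to 6 mm when pressed from above (about 1.2 N to start, 4.2 N at its stop) and springs back.
- tab_middle (a point): Centre of the top of the blue tab on the middle cap while shut, z = 68 mm (point fixed to the bar, does not follow the cap). Tab: 28 mm tall above the cap top, 10 thick along bar y, 16 along bar x. Belongs to the bolt 44 mm behind it. The hinge pin is 36 mm nearer the robot and 34 mm lower than this point.
- bolt_right (a point): Centre of the top face of the rightmost (-y) brass bolt head, 20 mm across, z = 36 mm when not pressed (point fixed to the bar). A tight bolt does not move at all. The loose one sinks up to 6 mm when pressed from above (about 1.2 N to start, 4.2 N at its stop) and springs back.
- tab_right (a point): Centre of the top of the blue tab on the rightmost (-y) cap while shut, z = 68 mm (point fixed to the bar, does not follow the cap). Tab: 28 mm tall above the cap top, 10 thick along bar y, 16 along bar x. Belongs to the bolt 44 mm behind it. The hinge pin is 36 mm nearer the robot and 34 mm lower than this point.
- shutter_grip (a point): Centre of the top (z = 71 mm) of the red grip block; moves with the shutter. Block 14 (bar x) x 26 (bar y) mm, 28 tall, on a steel strip (bar x = 52 to 66, top z = 43). Three strip teeth 26 mm wide (z = 39 to 43, reaching to bar x = +18) cover the bolts while shut; open, each bolt lies mid-way in a 54 mm gap between teeth.
- shutter (a joint): Shutter slide in m, towards bar +y: 0 shut (teeth over the bolts), 0.040 fully open at its stop. Moves with about 2 N, stays where it is left; starts at 0 to 0.008.
- loose_bolt (a joint): How far the loose bolt is pressed down, m: 0 at rest, 0.006 at its stop. Says nothing about which of the three it is.
- loose_cap (a joint): Opening angle of the cap that belongs to the loose bolt, rad: 0 shut, 1.3 at its stop. The rear edge (away from the robot) rises and the cap swings up towards the robot. A weak spring and its weight (about 1 N at the tab) shut it when let go. A gripper that pinches the tab across its 10 mm may stay upright: the tab turns between the pads.
- tight_1_cap (a joint): Opening angle of the cap of one of the two tight bolts, rad: 0 shut; same mechanism.
- tight_2_cap (a joint): Opening angle of the cap of one of the two tight bolts, rad: 0 shut; same mechanism.
- white_pot: white bottle with a red band, 44 mm across, 74 tall; origin at the centre of its underside. Loose bystander, to be left alone.
- oil_bottle: brown bottle with black cap, 30 mm across, 62 tall; origin at the centre of its underside. Loose bystander, to be left alone.
- filter_cube: black filter cube, 41 x 38 x 38 mm; origin at the centre of its underside. Loose bystander, to be left alone.
- dropper: brown dropper bottle, 26 mm across, 65 tall; origin at the centre of its underside. Loose bystander, to be left alone.

How it is judged:
By the outcome, as a careful person would: the job done as asked, in the order asked, and still so for the second after the job is handed in, while the arm keeps its last pose, push and grip.
It also fails if it takes over 54 s, if anything falls off the work surface, if the arm or the gripper's body presses on something with over 40 N, if the wrist force passes 120 N, or if a joint passes its speed limit or range.

### The arm

A 6-joint arm with a two-finger parallel gripper is mounted at the origin on the work surface; the furniture and walls round the work are solid. World frame = base frame: x ahead of the robot, y to its left, z up, the work surface at z = 0. Lengths are in m, angles in rad, forces in N, time in s.
With the tool pointing down it reaches from about 0.35 to 0.775 m from the base axis. Payload 7.3 kg.
Tool frame: the origin (TCP) lies at the very end of the fingers, on their centre line; the grasp point (between the pads) lies 19 mm behind it (tcp_to_grasp is the distance from the TCP to the grasp point, in m); z points along the fingers, y is the line along which they close (so a half turn about z gives the same grasp; the last joint's range is limited). The gripper opens to 92 mm and grips with 3 to 60 N. Pads are 19 mm wide; open, the fingers measure 130 mm over their backs; the gripper's body (75 mm by 190 mm) begins 47 mm behind the grasp point.
Start: joints at [1.044, 0.342, 1.524, -0, 1.275, -0.146], TCP at [0.195, 0.487, 0.227] pointing down, gripper open.
Joint ranges: [-2.53, 2.53], [-0.77, 2.02], [0.04, 2.7], [-1, 4.14], [0.28, 2.66], [-3.11, 3.11]. Speed limits (rad/s): [2.57, 2.57, 3.14, 3.14, 3.14, 3.14].

### API

Orientations are given as a unit quaternion [x, y, z, w].
In Python, from bench import * gives the robot as it stands.
- The arm moves only by the shell command python3 -m pendant 'ROWS' [FORCE]. ROWS is JSON, a list of rows, each a list of 5 numbers: the gripper command: -1 is fully open, 1 is shut, values between are in proportion, then the shift along the world's x, y, z each as a share of 1000 mm, from -1 to 1, then the turn about the world's z as a share of 60 degrees, from -1 to 1. In form: [[fingers, dx, dy, dz, yaw], ...]. A call has 1 to 10 rows; each row is the pose to reach, as a shift and turn from the pose commanded when the call began; what a row does not reach only later rows make up. A row lasts 1/8 s, in which the tool goes at most 62.5 mm and 10.7 degrees, less where a joint would pass 70% of its speed; a pose out of reach is approached as far as the arm can. A call with a number of a shift or a turn outside -1 to 1 is refused whole. A call with a gripper value outside its range is refused whole. The fingers move at their own pace and stop on an object; FORCE is the grip in N (left out, the last holds). Time passes only in rows, so rows that repeat a pose let the fingers close. It gives the time, the measured TCP pose, the force, the opening and the grip force at its end, in the units of the state.
- observe(): the state, without advancing time (a new reading comes with each control period).
- capture(name): name is "side" or "top"; returns a dict with "image" (480x640x3 uint8, red, green, blue), "K" (3x3 intrinsics, pixels), "pose" (4x4, takes a point from camera to world coordinates). Camera axes: x right, y up, looking along -z (the intrinsics and any distortion apply to the point x, -y, -z); pixel columns grow to the right and rows downward; lengths in m; the calibration is good to about 2 mm. A picture is of the moment at which its call begins. There is no depth.
- sign_off(): hands the job in; it is judged then, once.
The state is a dict: "t": time; "joint_pos": joint angles; "joint_vel": joint speeds; "joint_efforts": joint torques, N m; "eef_pos": TCP position; "tool_rot": TCP orientation; "wrist_force": force on the tool from outside, world axes, zero at the start; "wrist_torque": the same for the moment, N m; "width": finger opening in m; "finger_force": force on a finger pad.
Only numpy, scipy, OpenCV 4.12 (cv2) and the standard library are available. Lean on these libraries where they do the work, as an engineer would, in place of code of your own. Each camera call takes 0.05 s, during which the arm holds its last target. There are 200 camera calls.

## Working session

There is one attempt and no reset: what is moved stays moved. The work goes in short steps, Python scripts to look and compute and a shell command to move; the robot and the scene stay as the last step left them, time stands still between calls to the robot, and variables do not carry over. Pictures are saved under pics/ and viewed, at most 10 in all, crops included, and the job is handed in when it is done.

```bash
ls; mkdir -p pics
python3 - <<'E'
from bench import *
import cv2
s=observe();print(s)
for n in("top","side"):
    c=capture(n);cv2.imwrite(f"pics/{n}0.png",c["image"][:,:,::-1]);print(n,c["K"],c["pose"],[k for k in c])
E
```

```text
pics
{'t': 0.0, 'joint_pos': array([ 1.04398415e+00,  3.42689946e-01,  1.52501648e+00, -2.68137282e-05,
        1.27541632e+00, -1.45986407e-01]), 'joint_vel': array([-0.0006415 ,  0.00124498,  0.00110806, -0.00114798, -0.0003541 ,
        0.00028367]), 'joint_efforts': array([-1.84161632e-03, -4.31232297e+01, -2.44217008e+01,  7.14785582e-02,
        5.59347065e-02, -1.48425252e-04]), 'eef_pos': array([0.19490568, 0.48703396, 0.22606217]), 'tool_rot': array([ 1.89260438e-01,  9.81926627e-01, -7.26396872e-04, -2.40429594e-04]), 'wrist_force': array([ 0.51262526, -0.18529687,  0.0367245 ]), 'wrist_torque': array([0.04066207, 0.04985644, 0.0197593 ]), 'finger_force': 0.0, 'width': 0.09151289194524333}
top [[587.31020503   0.         322.049177  ]
 [  0.         587.31020503 239.17559169]
 [  0.           0.           1.        ]] [[-0.05734158  0.97333538 -0.22210399  0.32227324]
 [-0.99835227 -0.05542242  0.01486917 -0.00539881]
 [ 0.00216314  0.22259065  0.9749096   1.10823994]
 [ 0.          0.          0.          1.        ]] ['image', 'K', 'pose']
side [[551.20457103   0.         321.35982078]
 [  0.         551.20457103 246.71923044]
 [  0.           0.           1.        ]] [[ 0.99822064  0.0347443  -0.04846019  0.51897565]
 [-0.0595747   0.54660629 -0.83526788 -0.75616344]
 [-0.00253215  0.83666863  0.54770356  0.56814795]
 [ 0.          0.          0.          1.        ]] ['image', 'K', 'pose']
```

View pics/top0.png

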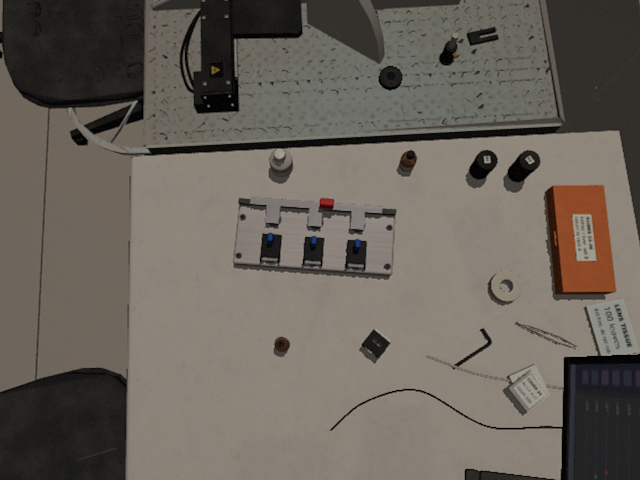

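View pics/side0.png

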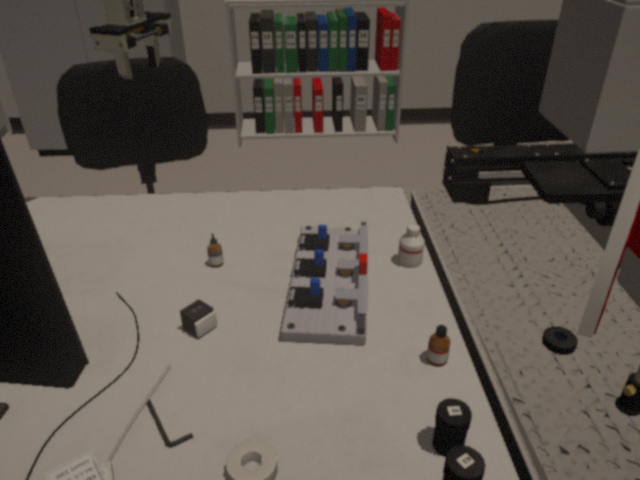

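The top view shows the bar at about cols 235–395, rows 198–275. The blue tabs are at (270,238), (314,241) and (357,245), and the red grip is at (327,203). The white pot is near (281,162), the oil bottle near (408,160), and the dropper and cube are in front. The side view agrees.

```bash
cat > h.py <<'E'
from bench import *
import cv2, numpy as np
def ray(c,u,v):
    K,P=c["K"],c["pose"]; d=np.array([(u-K[0,2])/K[0,0],-(v-K[1,2])/K[1,1],-1.])
    return P[:3,3],P[:3,:3]@d
def onz(c,u,v,z):
    o,d=ray(c,u,v); return o+d*(z-o[2])/d[2]
def tri(rs):
    A=0;b=0
    for o,d in rs:
        d=d/np.linalg.norm(d);M=np.eye(3)-np.outer(d,d);A=A+M;b=b+M@o
    return np.linalg.solve(A,b)
def proj(c,p):
    q=c["pose"][:3,:3].T@(np.array(p)-c["pose"][:3,3]); K=c["K"]
    return K[0,0]*q[0]/-q[2]+K[0,2], K[1,1]*-q[1]/-q[2]+K[1,2]
def blobs(c,col,box,amin=15):
    h=cv2.cvtColor(c["image"],cv2.COLOR_RGB2HSV); x0,y0,x1,y1=box
    if col=="blue": m=cv2.inRange(h,(100,130,50),(130,255,255))
    else: m=cv2.inRange(h,(0,170,90),(6,255,255))|cv2.inRange(h,(174,170,90),(180,255,255))
    k=np.zeros_like(m);k[y0:y1,x0:x1]=m[y0:y1,x0:x1]
    n,_,s,ce=cv2.connectedComponentsWithStats(k)
    return [(ce[i],s[i]) for i in range(1,n) if s[i,4]>=amin]
TB=(220,180,410,290);SB=(270,200,385,350)
E
python3 - <<'E'
from h import *
t,s=capture("top"),capture("side")
np.set_printoptions(precision=4,suppress=True)
B=[b for b in blobs(t,"blue",TB)];S=blobs(s,"blue",SB)
B.sort(key=lambda b:b[0][0]);S.sort(key=lambda b:b[0][1])
for b,q in zip(B,S): print(b[0],b[1],q[0],q[1],tri([ray(t,*b[0]),ray(s,*q[0])]), onz(t,*b[0],.056))
for b,q in zip(blobs(t,"red",TB),blobs(s,"red",SB)): print("red",b,q,tri([ray(t,*b[0]),ray(s,*q[0])]))
a=cv2.resize(t["image"][185:285,225:405],None,fx=4,fy=4,interpolation=cv2.INTER_CUBIC)
cv2.imwrite("pics/crop1.png",a[:,:,::-1])
E
```

```text
[269.6512 236.7209] [267 233   6   8  43] [322.4  228.04] [320 226   6   6  25] [0.5697 0.0739 0.0634] [0.5721 0.0745 0.056 ]
[313.45  239.825] [311 236   6   8  40] [322.1176 234.8824] [319 233   7   5  17] [ 0.5583 -0.0051  0.0968] [ 0.5617 -0.0056  0.056 ]
[357.4762 243.3571] [355 240   6   8  42] [318.7097 255.7742] [315 249   8  16  93] [ 0.5469 -0.0814  0.1078] [ 0.5504 -0.0859  0.056 ]
red (array([326.3247, 201.5584]), array([320, 199,  13,   7,  77], dtype=int32)) (array([362.9286, 262.3393]), array([360, 254,   7,  19, 112], dtype=int32)) [ 0.6296 -0.0335  0.0621]
```

View pics/crop1.png

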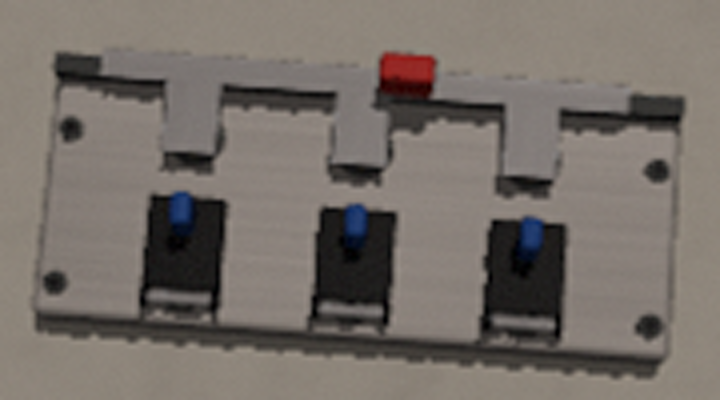

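The crop shows the bar's near edge running from (234,263) to (392,274) in full-image pixels. The shutter teeth lie over the bolts, and all three tabs are visible from above with the camera seeing their top faces.

Run:
```python
from h import *
np.set_printoptions(precision=4,suppress=True)
t,s=capture("top"),capture("side")
nl,nr=onz(t,234.25,263.3,.024),onz(t,391.75,274.3,.024)
print("near corners",nl,nr,np.linalg.norm(nl-nr))
T=[onz(t,*b,.068) for b in ((269.65,236.2),(313.45,239.3),(357.48,242.9))]
print(T)
d=T[0]-T[2];yaw=np.arctan2(-d[0],d[1]);e=nl-nr
print("yaw",yaw,np.arctan2(-e[0],e[1]),np.linalg.norm(d))
yaw=(yaw+np.arctan2(-e[0],e[1]))/2
X=np.array([np.cos(yaw),np.sin(yaw),0]);Y=np.array([-np.sin(yaw),np.cos(yaw),0])
O1=np.mean(T,0)+.014*X;O2=(nl+nr)/2+.063*X
print("origin by tabs, by edge",O1,O2)
h=cv2.cvtColor(s["image"],cv2.COLOR_RGB2HSV)
O=(O1+O2)/2;O[2]=0
for y in(.08,0,-.08):
    for nm,p in(("tab",O+X*-.014+Y*y+[0,0,.068]),("bolt",O+X*.03+Y*y+[0,0,.036])): print(nm,p,proj(t,p),proj(s,p))
g=onz(t,326.3,201.0,.071);print("grip",g,((g-O)@X,(g-O)@Y))
for z,b in((.074,(281,154)),(.062,(408,155))): print(onz(t,*b,z))
a=cv2.resize(s["image"][215:345,270:430],None,fx=4.5,fy=4.5,interpolation=cv2.INTER_CUBIC)
cv2.imwrite("pics/crop2.png",a[:,:,::-1])
```

```text
near corners [0.5323 0.1451 0.024 ] [ 0.4947 -0.1481  0.024 ] 0.2956337529320541
[array([0.5702, 0.0736, 0.068 ]), array([ 0.5599, -0.0057,  0.068 ]), array([ 0.5487, -0.085 ,  0.068 ])]
yaw -0.13494285024592445 -0.12768463163452864 0.16005608309381975
origin by tabs, by edge [ 0.5735 -0.0076  0.068 ] [ 0.5759 -0.0097  0.024 ]
tab [0.5713 0.0725 0.068 ] (np.float64(270.2070759486861), np.float64(235.58289629883456)) (np.float64(323.71806980051724), np.float64(226.05566310679234))
bolt [0.6149 0.0667 0.036 ] (np.float64(273.80619598448635), np.float64(216.83804170812118)) (np.float64(348.3255864746095), np.float64(242.28872799414026))
tab [ 0.5608 -0.0068  0.068 ] (np.float64(314.0593661933106), np.float64(238.77109662776604)) (np.float64(320.38973276681224), np.float64(251.2445368725751))
bolt [ 0.6045 -0.0126  0.036 ] (np.float64(316.04083208763024), np.float64(219.88895604923232)) (np.float64(346.843002731743), np.float64(268.25224243686836))
tab [ 0.5504 -0.0861  0.068 ] (np.float64(358.0060443866424), np.float64(241.96615925938315)) (np.float64(316.52930411465786), np.float64(280.46028305939825))
bolt [ 0.594  -0.0919  0.036 ] (np.float64(358.36300967449733), np.float64(222.94619414716425)) (np.float64(345.12753763540593), np.float64(298.2940549274256))
grip [ 0.63   -0.0332  0.071 ] (np.float64(0.05803472953533936), np.float64(-0.017052928490558658))
[0.7252 0.046  0.074 ]
[ 0.7143 -0.1929  0.062 ]
```

View pics/crop2.png

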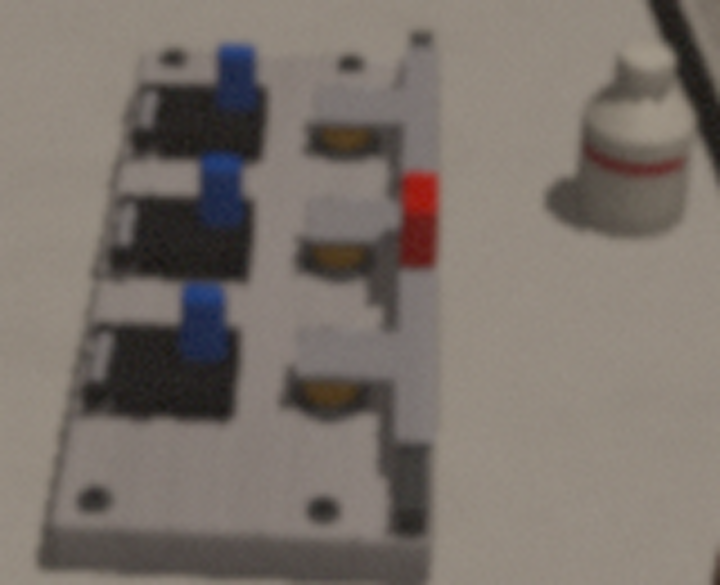

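Bar origin is about (0.574, -0.008) with yaw about -0.132. The side crop confirms the tab tops to about 2 mm, for example the middle one at (319,252). The grip top is at about (0.630, -0.033). I'll start moving.

```bash
python3 -m pendant '[[-0.1,0.435,-0.52,0,0.237],[-0.1,0.435,-0.52,0,0.237],[-0.1,0.435,-0.52,0,0.237],[-0.1,0.435,-0.52,0,0.237],[-0.1,0.435,-0.52,0,0.237],[-0.1,0.435,-0.52,0,0.237],[-0.1,0.435,-0.52,0,0.237],[-0.1,0.435,-0.52,0,0.237],[-0.1,0.435,-0.52,0,0.237],[-0.1,0.435,-0.52,0,0.237]]' 20
python3 -m pendant '[[-0.1,0.035,-0.042,-0.03,0],[-0.1,0.035,-0.042,-0.12,0],[-0.1,0.035,-0.042,-0.12,0],[-0.1,0.035,-0.042,-0.12,0]]'
```

```text
t: 1.55
eef_pos: [0.5933, 0.0111, 0.2268]
tool_rot: [0.066, 0.998, 0.0, 0.0]
wrist_force: [-0.1, 0.7, 0.3]
width: 0.0508
finger_force: 0.0
t: 2.05
eef_pos: [0.6256, -0.0291, 0.1041]
tool_rot: [0.066, 0.998, 0.0, -0.003]
wrist_force: [-0.1, 0.0, 0.2]
width: 0.0506
finger_force: 0.0
```

```bash
python3 -m pendant '[[-0.1,0,0,0,0],[-0.1,0,0,-0.025,0],[-0.1,0,0,-0.025,0]]'
python3 - <<'E'
from h import *
c=capture("side");a=cv2.resize(c["image"][190:320,270:430],None,fx=4.5,fy=4.5,interpolation=cv2.INTER_CUBIC)
cv2.imwrite("pics/crop3.png",a[:,:,::-1])
t=capture("top");b=blobs(t,"red",TB);print(b)
E
```

```text
t: 2.42
eef_pos: [0.627, -0.0289, 0.0823]
tool_rot: [0.066, 0.998, 0.0, -0.0]
wrist_force: [-0.7, 0.6, -0.5]
width: 0.0504
finger_force: 0.0
[]
```

View pics/crop3.png

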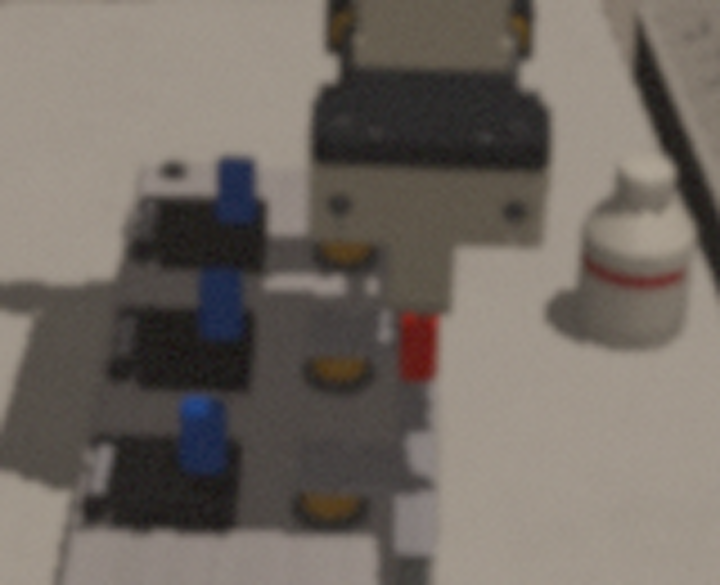

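The side crop shows the near finger directly over the red grip (crop cols 385–450 against 402–437). Next I descend and pinch it.

```bash
python3 -m pendant '[[-0.1,0.003,-0.004,-0.03,0],[-0.1,0.003,-0.004,-0.03,0],[0.6,0.003,-0.004,-0.03,0],[0.6,0.003,-0.004,-0.03,0],[0.6,0.003,-0.004,-0.03,0]]' 20
```

```text
t: 3.15
eef_pos: [0.6306, -0.0332, 0.0527]
tool_rot: [0.066, 0.998, -0.0, 0.001]
wrist_force: [0.5, -0.1, 2.4]
width: 0.0255
finger_force: 20.0
```

```bash
python3 -m pendant '[[0.6,0.001,0.01,0,0],[0.6,0.003,0.02,0,0],[0.6,0.004,0.03,0,0],[0.6,0.004,0.03,0,0]]' 20
python3 -m pendant '[[0.6,0.0005,0.004,0,0],[0.6,0.001,0.008,0,0],[0.6,0.001,0.008,0,0],[0.6,0.001,0.008,0,0]]'
```

```text
t: 3.65
eef_pos: [0.6349, -0.0013, 0.0527]
tool_rot: [0.066, 0.998, 0.0, 0.001]
wrist_force: [0.1, 1.9, 5.5]
width: 0.0255
finger_force: 20.0
t: 4.15
eef_pos: [0.6356, 0.0047, 0.0527]
tool_rot: [0.066, 0.998, -0.001, 0.001]
wrist_force: [-0.9, -3.4, 4.9]
width: 0.026
finger_force: 20.0
```

```bash
python3 -m pendant '[[0.6,0.0005,0.003,0,0],[0.6,0.0005,0.003,0,0],[0.6,0.0005,0.003,0,0]]'
```

```text
t: 4.53
eef_pos: [0.6357, 0.0048, 0.0526]
tool_rot: [0.066, 0.998, -0.003, 0.0]
wrist_force: [-3.5, -15.2, 6.9]
width: 0.0258
finger_force: 20.0
```

```bash
python3 -m pendant '[[-0.1,0,-0.003,0,0],[-0.1,0,-0.003,0,0],[-0.1,0,-0.003,0,0],[-0.1,0,-0.003,0.06,0],[1,-0.033,-0.02,0.06,0],[1,-0.033,-0.02,0.06,0],[1,-0.033,-0.02,0.06,0],[1,-0.033,-0.02,0.06,0]]' 20
python3 - <<'E'
from h import *
np.set_printoptions(precision=4,suppress=True)
s=capture("side");t=capture("top")
print(observe()["eef_pos"],observe()["wrist_force"],observe()["width"])
a=cv2.resize(s["image"][190:320,270:430],None,fx=4.5,fy=4.5,interpolation=cv2.INTER_CUBIC)
cv2.imwrite("pics/crop4.png",a[:,:,::-1])
E
```

```text
t: 5.52
eef_pos: [0.6032, -0.0117, 0.1113]
tool_rot: [0.066, 0.998, 0.0, -0.0]
wrist_force: [-0.5, 0.1, 0.1]
width: 0.0155
finger_force: 0.0
[ 0.603  -0.0118  0.1112] [ 0.1457 -0.5775 -0.0851] 0.007057139430371443
```

View pics/crop4.png

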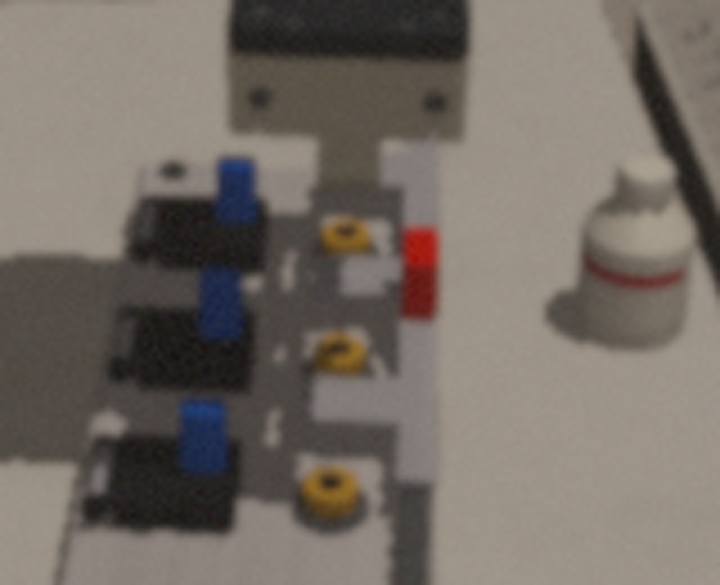

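Shutter is fully open: the grip now sits at crop (420,270), and all three brass bolts are exposed at crop (345,235), (341,352) and (330,488), as predicted. I'll tap the middle one first.

```bash
python3 -m pendant '[[1,0,0,-0.06,0],[1,0,0,-0.072,0],[1,0,0,-0.072,0],[1,0,0,-0.072,0]]'
python3 -m pendant '[[1,0,0,-0.003,0],[1,0,0,-0.004,0],[1,0,0,-0.004,0]]'
```

```text
t: 6.12
eef_pos: [0.604, -0.0123, 0.0415]
tool_rot: [0.066, 0.998, -0.0, 0.002]
wrist_force: [-0.2, 0.1, 0.2]
width: 0.0003
finger_force: 0.0
t: 6.5
eef_pos: [0.603, -0.0122, 0.0362]
tool_rot: [0.066, 0.998, 0.0, 0.0]
wrist_force: [-0.3, 0.3, 1.4]
width: 0.0003
finger_force: 0.6
```

```bash
python3 -m pendant '[[1,0,0,-0.001,0],[1,0,0,-0.002,0],[1,0,0,-0.002,0]]'
```

```text
t: 6.88
eef_pos: [0.603, -0.0122, 0.0339]
tool_rot: [0.066, 0.998, 0.0, 0.0]
wrist_force: [1.4, -0.3, 2.1]
width: 0.0004
finger_force: 1.2
```

```bash
python3 -m pendant '[[1,0,0,-0.001,0],[1,0,0,-0.0025,0],[1,0,0,-0.0025,0]]'
```

```text
t: 7.25
eef_pos: [0.6029, -0.0122, 0.0313]
tool_rot: [0.066, 0.998, 0.0, 0.0]
wrist_force: [1.7, -0.1, 3.1]
width: 0.0004
finger_force: 1.8
```

The middle bolt gives: 5 mm of travel at 3 N, like a spring. Next is its tab, the middle one, at about (0.560, -0.006).

```bash
python3 -m pendant '[[1,0,0,0.06,0],[0.13,-0.01,0.001,0.069,0],[0.13,-0.043,0.006,0.069,0],[0.13,-0.043,0.006,0.069,0],[0.13,-0.043,0.006,0.069,0],[0.13,-0.043,0.006,0.069,0]]' 15
python3 - <<'E'
from h import *
s=capture("side")
a=cv2.resize(s["image"][170:320,250:430],None,fx=4,fy=4,interpolation=cv2.INTER_CUBIC)
cv2.imwrite("pics/crop5.png",a[:,:,::-1])
E
```

```text
t: 8.0
eef_pos: [0.5602, -0.0063, 0.0999]
tool_rot: [0.066, 0.998, 0.0, 0.0]
wrist_force: [-0.3, 0.2, -0.5]
width: 0.0391
finger_force: 0.0
```

View pics/crop5.png

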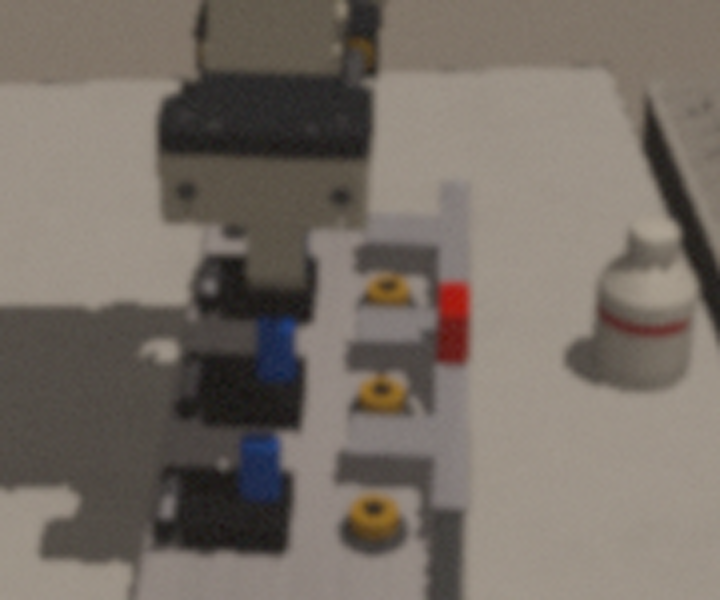

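The finger (crop cols 250–308) lines up with the middle tab (cols 258–295, rows 320–380). I'll descend and pinch.

```bash
python3 -m pendant '[[0.13,0,0,-0.052,0],[0.13,0,0,-0.052,0],[0.13,0,0,-0.052,0],[0.95,0,0,-0.052,0],[0.95,0,0,-0.052,0],[0.95,0,0,-0.052,0],[0.95,0,0,-0.052,0]]' 15
```

```text
t: 8.93
eef_pos: [0.56, -0.0057, 0.0487]
tool_rot: [0.066, 0.998, 0.0, 0.001]
wrist_force: [1.0, 2.4, 2.6]
width: 0.0098
finger_force: 15.0
```

```bash
python3 -m pendant '[[0.95,-0.0035,0.0005,0.0048,0],[0.95,-0.0075,0.001,0.0085,0],[0.95,-0.012,0.0015,0.012,0],[0.95,-0.0165,0.002,0.0148,0],[0.95,-0.0165,0.002,0.0148,0]]' 15
```

```text
t: 9.55
eef_pos: [0.5433, -0.0035, 0.0637]
tool_rot: [0.066, 0.998, 0.0, 0.001]
wrist_force: [2.1, 5.5, 0.1]
width: 0.0096
finger_force: 15.0
```

```bash
python3 -m pendant '[[0.95,-0.0055,0.0007,0.002,0],[0.95,-0.011,0.0014,0.0036,0],[0.95,-0.015,0.002,0.0042,0],[0.95,-0.02,0.0027,0.0046,0],[0.95,-0.02,0.0027,0.0046,0],[0.95,-0.02,0.0027,0.0046,0]]'
python3 - <<'E'
from h import *
s=capture("side")
a=cv2.resize(s["image"][170:320,250:430],None,fx=4,fy=4,interpolation=cv2.INTER_CUBIC)
cv2.imwrite("pics/crop6.png",a[:,:,::-1])
E
```

```text
t: 10.3
eef_pos: [0.5242, -0.001, 0.0688]
tool_rot: [0.066, 0.998, 0.0, 0.002]
wrist_force: [2.4, 5.5, 3.0]
width: 0.01
finger_force: 15.0
```

View pics/crop6.png

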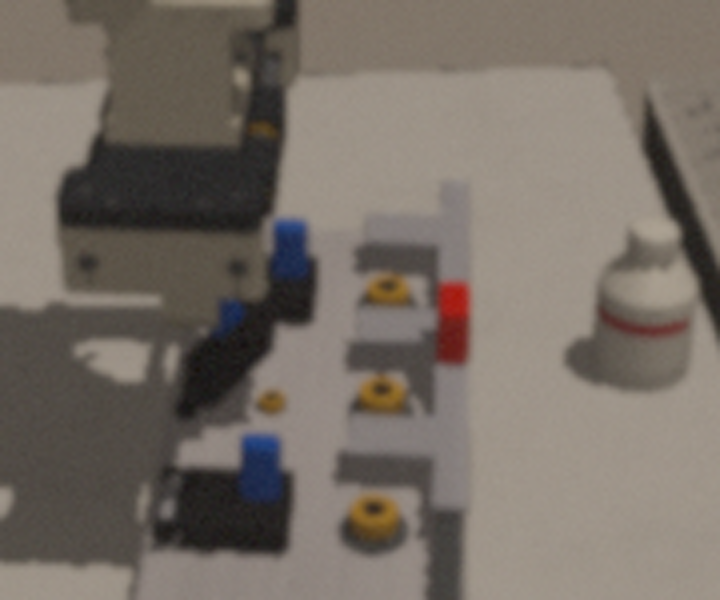

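The cap is up at roughly 45–55°, with the lock screw showing at crop (270,402) and the neighbouring caps shut. I'll open it slightly further for margin.

```bash
python3 -m pendant '[[0.95,-0.003,0.0004,-0.0003,0],[0.95,-0.006,0.0008,-0.0006,0],[0.95,-0.006,0.0008,-0.0006,0],[0.95,-0.006,0.0008,-0.0006,0]]'
python3 - <<'E'
from h import *
s=capture("side");t=capture("top")
a=cv2.resize(s["image"][190:320,270:370],None,fx=4,fy=4,interpolation=cv2.INTER_CUBIC)
b=cv2.resize(t["image"][155:285,225:325],None,fx=4,fy=4,interpolation=cv2.INTER_CUBIC)
cv2.imwrite("pics/crop7.png",np.hstack([a,b])[:,:,::-1])
E
```

```text
t: 10.85
eef_pos: [0.5187, -0.0002, 0.0685]
tool_rot: [0.066, 0.998, 0.0, 0.002]
wrist_force: [3.0, 5.2, 5.6]
width: 0.01
finger_force: 15.0
```

View pics/crop7.png

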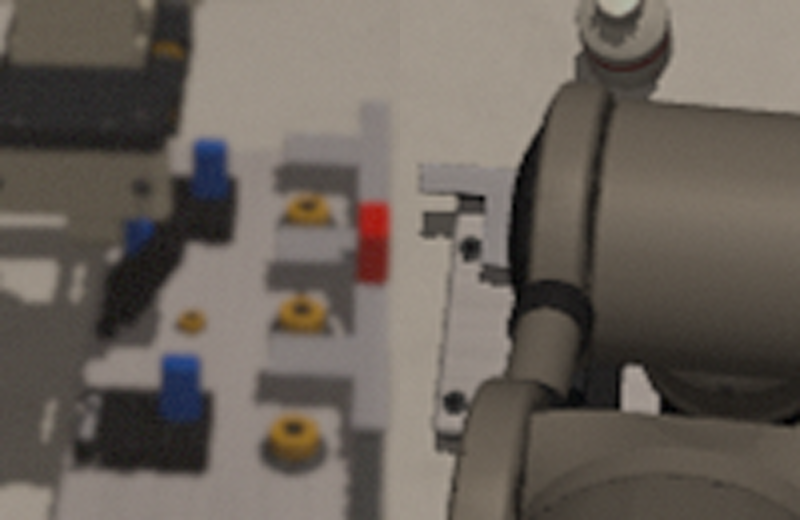

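The cap is now steeper, running from (105,330) to (180,230), which is about 55–60°. The tab is pinched, the shutter is still open and the neighbouring caps are shut, so I'm handing in.

```bash
python3 -c "
from bench import *
print(sign_off())"
```

```text
the job is handed in; nothing more can be done
None
```

The shutter is fully open at its stop, the middle bolt is the loose one (first one tapped; it sank about 5 mm and pushed back like a spring), and its cap is held open at about 55–60° by the blue tab; the job is handed in, and no verdict came back.

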